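# Hang a slide carrier on the drying rail and slide it over the drip tray

### The arm

A 6-joint arm with a two-finger parallel gripper is mounted at the origin on the work surface. World frame = base frame: x ahead of the robot, y to its left, z up, the work surface at z = 0. Lengths are in mm, angles in rad, forces in N, time in s.
With the tool pointing down it reaches from about 350 to 775 mm from the base axis. Payload 7.3 kg.
Tool frame: the origin (TCP) lies at the very end of the fingers, on their centre line; the grasp point (between the pads) lies 19 mm behind it; z points along the fingers, y is the line along which they close (so a half turn about z gives the same grasp; the last joint's range is limited). The gripper opens to 92 mm and grips with 3 to 60 N. Pads are 19 mm wide; open, the fingers measure 130 mm over their backs; the gripper's body (75 mm by 190 mm) begins 47 mm behind the grasp point.
Start: joints at [-1.311, 0.342, 1.524, -0, 1.275, -0.146], TCP at [207.269, -482.374, 226.741] pointing down, gripper open.
Joint ranges: [-2.53, 2.53], [-0.77, 2.02], [0.04, 2.7], [-1, 4.14], [0.28, 2.66], [-3.11, 3.11]. Speed limits (rad/s): [2.57, 2.57, 3.14, 3.14, 3.14, 3.14].

### API

Orientations are given as [roll, pitch, yaw] about the fixed x, y, z axes, in that order (R = Rz(yaw) Ry(pitch) Rx(roll)).
In Python, from plant import get_obs, capture, close_job gives the robot as it stands. The module is installed in compiled form; this text tells all that it offers.
- The arm moves only by the shell command python3 -m handwheel 'ROWS'. ROWS is JSON, a list of rows, each a list of 3 entries, a list of its own where there are three numbers: the turn, a rotation vector about the tool's x, y, z in degrees, then the shift along the tool's x, y, z in m, then the opening, from 0 (shut) to 1 (fully open). A call has 1 to 12 rows; each row is the pose to reach, as a shift and turn from the pose commanded when the call began, along the tool's axes at that moment; what a row does not reach only later rows make up. A row lasts 1/10 s, in which the tool goes at most 50 mm and 8.59 degrees, less where a joint would pass 70% of its speed; a pose out of reach is approached as far as the arm can. A call with a gripper value outside its range is refused whole. The fingers move at their own pace and stop on an object; the grip force is fixed at half the most. Time passes only in rows, so rows that repeat a pose let the fingers close. It gives the time, the measured TCP pose, the force, the opening and the grip force at its end, in the units of the state.
- get_obs(): the state, without advancing time (a new reading comes with each control period).
- capture(name): name is "scene" or "top" or "wrist"; returns a dict with "image" (480x640x3 uint8, red, green, blue), "depth" (480x640 float32, mm along the optical axis (not along the pixel's ray), 0 where there is no reading), "fx", "fy", "cx", "cy" (pixels), "camera_from_world" (4x4, takes a point from world to camera coordinates). Camera axes: x right, y down, z forward; pixel columns grow to the right and rows downward; lengths in mm; the calibration is good to about 2 mm. A picture is of the moment at which its call begins.
- close_job(): hands the job in; it is judged then, once.
The state is a dict: "time": time; "joint_positions": joint angles; "dq": joint speeds; "tau": joint torques, N m; "tool_pos": TCP position; "tcp_rot": TCP orientation; "contact_force": force on the tool from outside, world axes, zero at the start; "moment": the same for the moment, N m; "grip_width": finger opening in mm; "finger_force": force on a finger pad.
Only numpy, scipy, OpenCV 4.12 (cv2) and the standard library are available. Lean on these libraries where they do the work, as an engineer would, in place of code of your own. Each camera call takes 0.05 s, during which the arm holds its last target. There are 200 camera calls.

### The job

Take the slide carrier by its handle, hook it over the drying rail above the flat cork pad, then slide it along the rail, keeping it hooked on all the way, until it is centred over the rimmed steel drip tray. Leave it hanging there upright and still, and do not disturb the vial rack, beaker, bottle or petri dish.

Things in the scene. Friction and masses are not known exactly. Their poses are not given: they have to be found in the camera images.
- basket (a point): Centre of the slide carrier's basket. The loose carrier (0.15 to 0.31 kg) is a white plastic basket, 60 (x) x 84 (y) x 46 mm high, with glass slides standing in it, a flat steel stem rising from its middle to a steel hook, and a handle block on top of the hook. It starts upright on the bench, this point 23 mm above its underside.
- handle (a point): Where to grip: on the carrier's white handle block, 14 (x) x 34 (y) x 48 mm high, which stands on the hook. 162 mm above the carrier's underside, 21 mm below the block's top. Axes of the carrier: z up, y along the hook's groove (along the rail when hung), x from the stem to the hook's free lip; yaw within 0.5 rad of 0 at the start. Can be gripped along x or y.
- hook (a point): Point in the hook where the rail's axis lies when the carrier hangs: 37 mm straight below handle, same axes. The hook is an inverted-V roof 24 mm wide (y), open downward, stem on its -x side, free lip on its +x side reaching 31 mm below this point; 28 mm between stem and lip. It centres itself on the rail and hangs level within about 2 degrees.
- rail_mid (a point): Middle of the axis of the fixed drying rail: a level steel bar of 12 mm diameter, 165 mm above the bench; its y axis runs along the rail (yaw within 0.2 rad). Free between two posts with 24 mm blocks at y = -220 and +220 mm. To pass over the rail, the hook point must be at least 40 mm above the rail axis.
- pad: Flat cork pad, 84 (x) x 110 (y) x 4 mm, fixed on the bench under the rail, at either end of it; origin at the centre of its underside, y along the rail. The place to hook the carrier on.
- tray: Rectangular steel drip tray with a 16 mm high rim, 84 (x) x 130 (y) mm, fixed on the bench under the other end of the rail, 180 to 260 mm from the pad between centres; origin at the centre of its underside, y along the rail. The mark to slide to.
- vial_rack: Loose bystander: white block 64 x 100 x 34 mm with five capped vials up to 70 mm high; origin at the centre of its underside. It stands beside the carrier, in front of the rail, on either side.
- beaker: Loose bystander: glass beaker, 68 mm across, 85 mm high; origin at the centre of its underside.
- reagent: Loose bystander behind the rail: amber bottle, 60 mm across, 130 mm high; origin at the centre of its underside.
- petri: Loose bystander: clear petri dish, 96 mm across, 18 mm high; origin at the centre of its underside.
Not all that is in view belongs to the job. What is shaped like the part that bears basket but black, green or purple is not meant.

How it is judged (in metres and radians):
On the way, in this order (a step that is already met when the one before it is completed fails the run):
1. the carrier is hooked on the rail above the cork pad (within 40 mm of the pad's centre along the rail) (x of hook in the frame of rail_mid between -0.014 and 0.014 m and z of hook in the frame of rail_mid between -0.012 and 0.01 m and y of hook in the frame of pad between -0.04 and 0.04 m), for 0.2 s.
2. still hooked on the rail, the carrier passes the stretch between pad and tray (x of hook in the frame of rail_mid between -0.014 and 0.014 m and z of hook in the frame of rail_mid between -0.012 and 0.01 m and (y of hook in the frame of pad above 0.06 m or y of hook in the frame of pad below -0.06 m) and (y of hook in the frame of tray above 0.06 m or y of hook in the frame of tray below -0.06 m)), for 0.04 s.
At the end, for the whole second after the job is handed in: The carrier hangs free from the rail: its hook point within 10 mm sideways and 8 mm in height of the rail axis, within 18 mm of the tray's centre along the rail, upright within 0.17 rad and in line with the rail within 0.25 rad (x of hook in the frame of rail_mid between -0.01 and 0.01 m and z of hook in the frame of rail_mid between -0.008 and 0.008 m and y of hook in the frame of tray between -0.018 and 0.018 m and angle between hook's own z axis and vertical below 0.17 rad and angle between the y axis of hook and the y axis of rail_mid, either way round below 0.25 rad); the robot touches nothing.
It fails at once if the vial rack is pushed more than 30 mm away or tipped over (distance of vial_rack from where it was at the start of the episode above 0.03 m or angle between vial_rack's own z axis and vertical above 0.6 rad).
It fails at once if the beaker is pushed more than 30 mm away or tipped over (distance of beaker from where it was at the start of the episode above 0.03 m or angle between beaker's own z axis and vertical above 0.6 rad).
It fails at once if the amber bottle is pushed more than 30 mm away or tipped over (distance of reagent from where it was at the start of the episode above 0.03 m or angle between reagent's own z axis and vertical above 0.6 rad).
It fails at once if the petri dish is pushed more than 30 mm away or tipped over (distance of petri from where it was at the start of the episode above 0.03 m or angle between petri's own z axis and vertical above 0.6 rad).
It fails at once if the carrier is raised off the rail over the tray instead of sliding there (x of hook in the frame of rail_mid between -0.02 and 0.02 m and y of hook in the frame of tray between -0.08 and 0.08 m and z of hook in the frame of rail_mid above 0.02 m).
It also fails if it takes over 48 s, if anything falls off the work surface, if the arm or the gripper's body presses on something with over 40 N, if the wrist force passes 120 N, or if a joint passes its speed limit or range.

## Working session

There is one attempt and no reset: what is moved stays moved. The work goes in short steps, Python scripts to look and compute and a shell command to move; the robot and the scene stay as the last step left them, time stands still between calls to the robot, and variables do not carry over. Pictures are saved under pics/ and viewed, at most 10 in all, crops included, and the job is handed in when it is done.

```bash
mkdir -p pics
cat > h.py <<'E'
import numpy as np,cv2
from plant import get_obs,capture
def world(c,u,v,d=None):
    d=c["depth"][v,u] if d is None else d
    p=np.array([(u-c["cx"])/c["fx"]*d,(v-c["cy"])/c["fy"]*d,d,1.0])
    return (np.linalg.inv(c["camera_from_world"])@p)[:3]
def cloud(c):
    v,u=np.mgrid[0:480,0:640];d=c["depth"]
    P=np.stack([(u-c["cx"])/c["fx"]*d,(v-c["cy"])/c["fy"]*d,d,np.ones_like(d)],-1)
    W=(P@np.linalg.inv(c["camera_from_world"]).T)[...,:3]; W[d==0]=np.nan
    return W
def save(c,n): cv2.imwrite("pics/"+n,c["image"][...,::-1])
E
python3 - <<'E'
from h import *
import pickle
for n in("scene","top"):
    c=capture(n);save(c,n+"1.png");pickle.dump(c,open(n+".pkl","wb"))
    print(n,c["fx"],np.linalg.inv(c["camera_from_world"]).round(2).tolist(),(c["depth"]>0).mean())
print(get_obs())
E
```

```text
scene 475.11453971715025 [[0.33, 0.65, -0.68, 1330.04], [0.95, -0.22, 0.24, -343.44], [0.0, -0.72, -0.69, 921.46], [0.0, 0.0, 0.0, 1.0]] 0.9950423177083333
top 563.2857821214533 [[0.02, -0.99, 0.12, 402.38], [-1.0, -0.02, -0.02, -30.83], [0.02, -0.12, -0.99, 1425.65], [0.0, 0.0, 0.0, 1.0]] 0.995966796875
{'time': 0.1, 'joint_positions': array([-1.31101540e+00,  3.42643418e-01,  1.52492726e+00, -1.71612318e-05,
        1.27542150e+00, -1.45966275e-01]), 'dq': array([ 0.00187854, -0.00208345, -0.0025441 ,  0.00040943, -0.00173708,
        0.00031321]), 'tau': array([ 1.67296141e-03, -4.32003450e+01, -2.44693959e+01,  7.19766947e-02,
        5.26759762e-02, -5.37706319e-05]), 'tool_pos': array([ 207.15517896, -481.9953131 ,  226.11745694]), 'tcp_rot': array([-3.14020563e+00, -1.87321410e-04,  4.05752076e-01]), 'contact_force': array([ 0.5538922 , -0.67607149, -0.54656111]), 'moment': array([ 0.08363205,  0.02375426, -0.00280688]), 'finger_force': 0.0, 'grip_width': 91.81208238715247}
```

View pics/scene1.png

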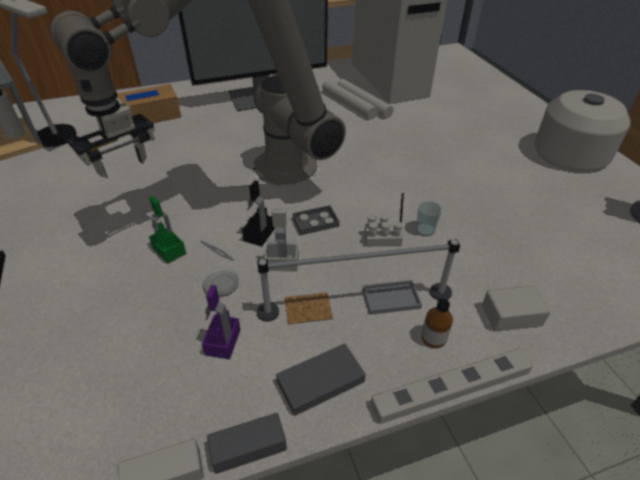

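View pics/top1.png

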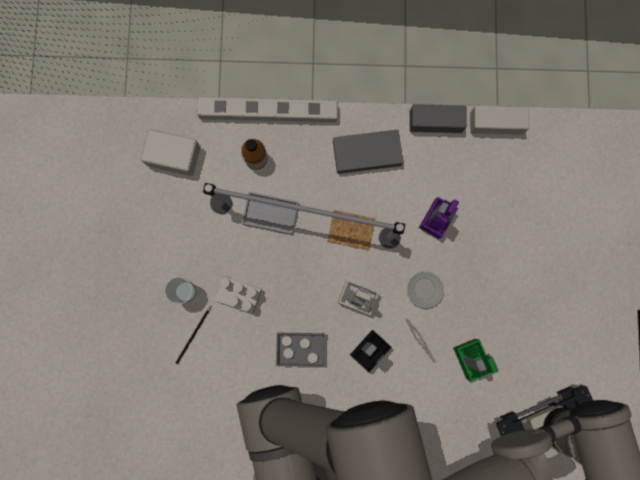

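The top view shows four carriers: white at (359,298), black at (371,351), green at (475,360) and purple at (440,217). I choose the white one, which is in front of the cork pad at (352,230). The tray is at (271,213), and the rail runs from (209,188) to (400,228). Next I'll check a close crop and measure.

Run:
```python
from h import *
import pickle
t=pickle.load(open("top.pkl","rb"));s=pickle.load(open("scene.pkl","rb"))
a=cv2.resize(t["image"][255:345,310:410],(400,360),interpolation=2);b=cv2.resize(s["image"][195:285,240:340],(400,360),interpolation=2)
cv2.imwrite("pics/crop.png",np.hstack([a,b])[...,::-1])
def rect(W,m,n):
    P=W[m];P=P[~np.isnan(P).any(1)]
    r=cv2.minAreaRect(P[:,:2].astype(np.float32));print(n,len(P),"rect",np.round(r,1) if 0 else r,"med",np.median(P,0).round(1),"zmax",P[:,2].max().round(1))
for n,c in(("top",t),("scene",s)):
    W=cloud(c);hsv=cv2.cvtColor(c["image"],cv2.COLOR_RGB2HSV)
    X,Y,Z=W[...,0],W[...,1],W[...,2]
    # rail
    m=(Z>150)&(Z<190)&(X>480)&(X<900)&(abs(Y)<350)
    print(n,"rail"); 
    P=W[m];print(len(P))
    if len(P)>10:
        f=cv2.fitLine(P[:,:2].astype(np.float32),cv2.DIST_HUBER,0,.01,.01).ravel();tt=(P[:,:2]-f[2:])@f[:2]
        print(f.round(4),"ends",(f[2:]+f[:2]*tt.min()).round(1),(f[2:]+f[:2]*tt.max()).round(1),np.median(P[:,2]))
    m=(hsv[...,0]>8)&(hsv[...,0]<22)&(hsv[...,1]>110)&(Z<12)&(Z>-10)&(X>500)&(X<800)
    m=cv2.morphologyEx(m.astype(np.uint8),cv2.MORPH_OPEN,np.ones((3,3)))>0
    rect(W,m,"pad")
    m=(X>380)&(X<590)&(abs(Y+110)<75)&(Z>20)
    rect(W,m,"carrier all?")
    for lo,hi in((30,60),(120,145),(145,172),(172,190)):
        mm=m&(Z>lo)&(Z<hi)
        if mm.sum()>5: rect(W,mm,(lo,hi))
```

```text
top rail
1353
[1.694000e-01 9.856000e-01 6.363486e+02 2.216000e-01] ends [ 578.4 -336.8] [675.4 227.2] 169.74689521462165
pad 988 rect ((605.4401245117188, -119.29106140136719), (106.29765319824219, 62.410465240478516), 79.30873107910156) med [ 605.1 -118.9    2.8] zmax 11.5
carrier all? 574 rect ((442.19061279296875, -137.89846801757812), (84.16093444824219, 60.188011169433594), 69.45204162597656) med [ 439.5 -136.3   65.3] zmax 188.4
(30, 60) 248 rect ((442.1866455078125, -137.92263793945312), (84.12435913085938, 60.15853500366211), 69.40206909179688) med [ 437.5 -135.9   44.2] zmax 58.9
(120, 145) 99 rect ((442.9448547363281, -136.71324157714844), (30.86639404296875, 37.842281341552734), 69.59993743896484) med [ 435.2 -137.4  129.2] zmax 143.8
(145, 172) 11 rect ((438.9612731933594, -131.0157928466797), (28.641300201416016, 9.152193069458008), 47.53349685668945) med [ 438.9 -128.4  161.5] zmax 170.6
(172, 190) 100 rect ((442.4701843261719, -137.9658203125), (33.520301818847656, 14.027607917785645), 68.69580841064453) med [ 442.8 -138.   181.4] zmax 188.4
scene rail
1452
[ 1.686000
[... 346 characters left out ...]
0039), 69.09104919433594) med [ 449.1 -141.3   66.2] zmax 187.7
(30, 60) 369 rect ((445.1673278808594, -139.89889526367188), (83.80894470214844, 64.82650756835938), 69.16587829589844) med [ 442.9 -141.    44.2] zmax 59.8
(120, 145) 110 rect ((453.74298095703125, -140.42227172851562), (25.5125789642334, 34.918235778808594), 10.456543922424316) med [ 454.9 -143.3  131.2] zmax 144.9
(145, 172) 122 rect ((451.20166015625, -141.06788635253906), (33.72562026977539, 10.427754402160645), 81.0886459350586) med [ 450.5 -141.5  158.6] zmax 172.0
(172, 190) 85 rect ((447.3055725097656, -139.81634521484375), (32.700435638427734, 15.00564193725586), 65.50299072265625) med [ 448.9 -140.1  181.6] zmax 187.7
```

View pics/crop.png

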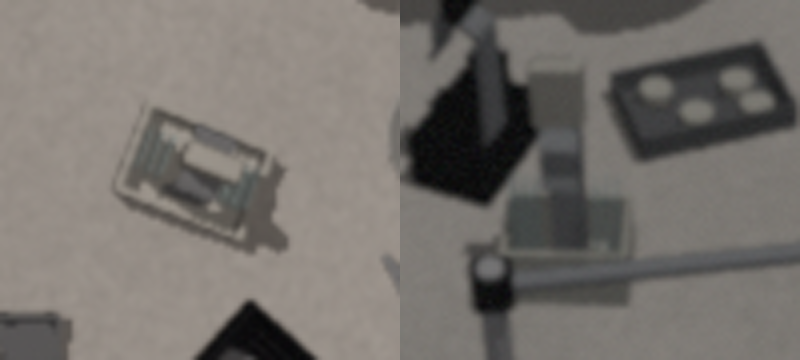

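The crop confirms the white carrier: basket 84 x 60 mm, handle top about 183 mm high, yaw about -0.36. Next I need the posts, the tray and the bystanders.

Run:
```python
from h import *
import pickle
for n in("top","scene"):
    c=pickle.load(open(n+".pkl","rb"));W=cloud(c);X,Y,Z=W[...,0],W[...,1],W[...,2]
    d=np.array([.169,.9856]);e=np.array([.9856,-.169]);o=np.array([635.,0]) 
    A=(X-o[0])*d[0]+(Y-o[1])*d[1];B=(X-o[0])*e[0]+(Y-o[1])*e[1]
    m=(Z>155)&(Z<200)&(abs(B)<25)&(abs(A)<330)
    print(n,"along range",np.percentile(A[m],[0,.5,99.5,100]).round(1))
    for s in(-1,1):
        k=(Z>176)&(Z<210)&(abs(B)<25)&(A*s>150)&(A*s<330)&m
        print("post",s,k.sum(),[ (np.percentile(q[k],1)+np.percentile(q[k],99))/2 for q in(A,B,Z)],np.ptp(A[k]))
    k=(abs(A)<160)&m
    for lo in(-100,-50,0,50,100):
        q=k&(abs(A-lo)<25);print("  rail B at",lo,np.percentile(B[q],[2,50,98]).round(1),Z[q].max().round(1))
    k=(Z>11)&(Z<22)&(abs(B)<70)&(A>-40)&(A<190); 
    k=cv2.morphologyEx(k.astype(np.uint8),cv2.MORPH_CLOSE,np.ones((3,3)))
    nn,l,st,ce=cv2.connectedComponentsWithStats(k); i=1+np.argmax(st[1:,4]); q=(l==i)&(Z>11)
    print("tray A",np.percentile(A[q],[1,99]).round(1),"B",np.percentile(B[q],[1,99]).round(1),q.sum())
    hsv=cv2.cvtColor(c["image"],cv2.COLOR_RGB2HSV)
    q=(hsv[...,0]>8)&(hsv[...,0]<22)&(hsv[...,1]>110)&(abs(Z)<12)&(abs(B)<60)
    print("pad A",np.percentile(A[q],[1,99]).round(1))
    cc=np.argwhere((Z>25)&(X>350)&(X<900)&(abs(Y)<400))
    k=((Z>25)&(X>350)&(X<900)&(abs(Y)<420)).astype(np.uint8);nn,l,st,ce=cv2.connectedComponentsWithStats(k)
    for i in range(1,nn):
        if st[i,4]>60:q=l==i;print("  obj",ce[i].round(),X[q].min().round(),X[q].max().round(),Y[q].min().round(),Y[q].max().round(),Z[q].max().round())
```

```text
top along range [-233.8 -232.   228.3  230.8]
post -1 53 [np.float64(-220.79080331947247), np.float64(-2.0353297282658334), np.float64(179.2963237441827)] 21.77529238214518
post 1 60 [np.float64(208.46509558216556), np.float64(4.480318795434897), np.float64(179.05883269329905)] 48.81187732164199
  rail B at -100 [-5.4 -0.5  5.8] 174.6
  rail B at -50 [-5.2  0.2  6.7] 174.8
  rail B at 0 [-4.4  0.5  6.6] 175.9
  rail B at 50 [-3.4  1.5  7.8] 175.3
  rail B at 100 [-3.2  1.7  9.3] 175.8
tray A [ 24.4 154.3] B [-40.2  22. ] 154
pad A [-174.7  -70.9]
  obj [233. 116.] 894.0 900.0 90.0 277.0 41.0
  obj [289. 117.] 895.0 900.0 0.0 85.0 42.0
  obj [438. 124.] 874.0 900.0 -408.0 -267.0 56.0
  obj [169. 152.] 743.0 848.0 272.0 408.0 68.0
  obj [367. 150.] 760.0 872.0 -248.0 -70.0 43.0
  obj [253. 153.] 763.0 822.0 98.0 157.0 135.0
  obj [302. 209.] 583.0 689.0 -230.0 226.0 183.0
  obj [440. 216.] 596.0 696.0 -383.0 -293.0 186.0
  obj [177. 290.] 416.0 482.0 259.0 326.0 92.0
  obj [237. 295.] 398.0 488.0 103.0 215.0 79.0
  obj [360. 297.] 402.0 483.0 -186.0 -89.0 188.0
scene along range [-234.
[... 261 characters left out ...]
82417173511
  rail B at -100 [-0.6  6.2  9.5] 173.8
  rail B at -50 [ 0.4  6.7 10.8] 175.1
  rail B at 0 [ 0.7  7.6 11.8] 174.4
  rail B at 50 [ 1.1  7.9 12.4] 174.2
  rail B at 100 [ 1.1  8.6 12.3] 174.9
tray A [ 22.6 152.7] B [-38.3  49.2] 365
pad A [-173.7  -71.4]
  obj [428. 215.] 417.0 488.0 258.0 325.0 89.0
  obj [331. 255.] 402.0 693.0 -233.0 224.0 188.0
  obj [382. 229.] 404.0 493.0 101.0 204.0 76.0
  obj [259. 236.] 350.0 367.0 -197.0 -163.0 49.0
  obj [218. 324.] 598.0 701.0 -387.0 -294.0 186.0
  obj [516. 306.] 747.0 853.0 270.0 407.0 65.0
  obj [437. 322.] 771.0 829.0 95.0 152.0 134.0
  obj [319. 376.] 762.0 877.0 -250.0 -70.0 40.0
  obj [242. 428.] 879.0 900.0 -410.0 -270.0 55.0
```

```bash
cat >> h.py <<'E'
from scipy.spatial.transform import Rotation as Ro
def delta(p,yaw):
    o=get_obs();R=Ro.from_euler("xyz",o["tcp_rot"]);T=Ro.from_euler("xyz",[np.pi,0,yaw])
    print("t",round(o["time"],2),"tcp",o["tool_pos"].round(1),o["tcp_rot"].round(3),"turn",np.degrees((R.inv()*T).as_rotvec()).round(2),"shift",(R.inv().apply(np.array(p)-o["tool_pos"])/1000).round(4),"w",o["grip_width"].round(1),"F",o["contact_force"].round(1))
E
python3 -c "
from h import *
delta([444.7,-139,240],1.211)"
python3 -m handwheel '[[[0,0,-5],[0.03,-0.02,-0.012],1],[[0,0,-11],[0.07,-0.044,-0.012],1],[[0,0,-17],[0.11,-0.069,-0.012],1],[[0,0,-23],[0.15,-0.094,-0.012],1],[[0,0,-29],[0.19,-0.119,-0.012],1],[[0,0,-35],[0.23,-0.144,-0.012],1],[[0,0,-41],[0.27,-0.169,-0.012],1],[[0,0,-46.1],[0.31,-0.194,-0.012],1],[[0,0,-46.1],[0.34,-0.213,-0.012],1],[[0,0,-46.1],[0.354,-0.221,-0.012],1],[[0,0,-46.1],[0.354,-0.221,-0.012],1],[[0,0,-46.1],[0.354,-0.221,-0.012],1]]'
python3 - <<'E'
from h import *
delta([444.7,-139,143],1.211)
c=capture("wrist");save(c,"wrist1.png")
W=cloud(c);X,Y,Z=W[...,0],W[...,1],W[...,2]
m=((Z>176)&(Z<195)&(abs(X-445)<50)&(abs(Y+139)<50))
P=W[m];print(len(P),cv2.minAreaRect(P[:,:2].astype(np.float32)),P[:,2].mean())
E
```

```text
time: 1.3
tool_pos: [444.9, -139.6, 238.4]
tcp_rot: [-3.141, 0.0, 1.211]
contact_force: [-0.5, -0.0, 0.5]
grip_width: 91.9
finger_force: 0.0Traceback (most recent call last):
  File "<string>", line 3, in <module>
    delta([444.7,-139,240],1.211)
    ~~~~~^^^^^^^^^^^^^^^^^^^^^^^^
  File "h.py", line 16, in delta
    print("t",round(o["time"],2),"tcp",o["tool_pos"].round(1),o["tcp_rot"].round(3),"turn",np.degrees((R.inv()*T).as_rotvec()).round(2),"shift",(R.inv().apply(np.array(p)-o["tool_pos"])/1000).round(4),"w",o["grip_width"].round(1),"F",o["contact_force"].round(1))
                                                                                                                                                                                                             ^^^^^^^^^^^^^^^^^^^^^
AttributeError: 'float' object has no attribute 'round'
Traceback (most recent call last):
  File "h.py", line 16, in delta
    print("t",round(o["time"],2),"tcp",o["tool_pos"].round(1),o["tcp_rot"].round(3),"turn",np.degrees((R.inv()*T).as_rotvec()).round(2),"shift",(R.inv().apply(np.array(p)-o["tool_pos"])/1000).round(4),"w",o["grip_width"].round(1),"F",o["contact_force"].round(1))
                                                                                                                                                                                                             ^^^^^^^^^^^^^^^^^^^^^
AttributeError: 'float' object has no attribute 'round'
```

```bash
sed -i 's/o\["grip_width"\].round(1)/o["grip_width"]/' h.py
python3 - <<'E'
from h import *
delta([444.7,-139,143],1.211)
c=capture("wrist");save(c,"wrist1.png")
W=cloud(c);X,Y,Z=W[...,0],W[...,1],W[...,2]
m=((Z>172)&(Z<195)&(abs(X-445)<50)&(abs(Y+139)<50))
P=W[m];print(len(P),cv2.minAreaRect(P[:,:2].astype(np.float32)) if len(P)>3 else "",np.median(P,0))
E
```

```text
t 1.3 tcp [ 444.9 -139.6  238.4] [-3.141  0.     1.211] turn [-0.05  0.03  0.02] shift [ 0.0006 -0.0004  0.0954] w 91.94975492173242 F [-0.5 -0.   0.5]
1046 ((445.722900390625, -139.05812072753906), (34.018524169921875, 13.657503128051758), 69.3331527709961) [ 446.28971759 -137.30740379  182.40337009]
```

View pics/wrist1.png

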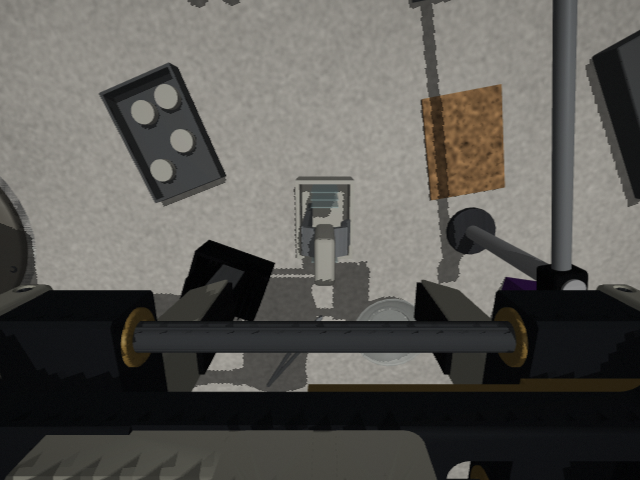

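The wrist view shows the white handle at (324,252), between the fingers at (200,330) and (450,330). It measures (445.7,-139.1), top 182 mm, 34 x 13.7 mm, which matches. I'll descend and grip.

```bash
python3 -m handwheel '[[[0,0,0],[0.001,0,0.03],1],[[0,0,0],[0.001,0.001,0.06],1],[[0,0,0],[0.001,0.001,0.085],1],[[0,0,0],[0.001,0.001,0.095],1],[[0,0,0],[0.001,0.001,0.095],1],[[0,0,0],[0.001,0.001,0.095],0],[[0,0,0],[0.001,0.001,0.095],0],[[0,0,0],[0.001,0.001,0.095],0],[[0,0,0],[0.001,0.001,0.095],0],[[0,0,0],[0.001,0.001,0.095],0],[[0,0,0],[0.001,0.001,0.095],0],[[0,0,0],[0.001,0.001,0.095],0]]'
```

```text
time: 2.55
tool_pos: [446.6, -139.0, 143.7]
tcp_rot: [3.141, 0.0, 1.21]
contact_force: [0.6, 0.0, 0.1]
grip_width: 41.1
finger_force: 0.0
```

```bash
python3 -m handwheel '[[[0,0,0],[0,0,0],0],[[0,0,0],[0,0,0],0],[[0,0,0],[0,0,0],0],[[0,0,0],[0,0,0],0],[[0,0,0],[0,0,0],0],[[0,0,0],[0,0,0],0],[[0,0,0],[0,0,0],0]]'
```

```text
time: 3.25
tool_pos: [446.4, -138.9, 143.6]
tcp_rot: [-3.141, 0.0, 1.21]
contact_force: [0.6, -0.7, -2.3]
grip_width: 14.1
finger_force: 30.0
```

```bash
python3 -m handwheel '[[[0,0,0],[0,0,-0.005],0],[[0,0,0],[0,0,-0.015],0],[[0,0,0],[0,0,-0.03],0],[[0,0,0],[0,0,-0.045],0],[[0,0,0],[0,0,-0.06],0],[[0,0,0],[0,0,-0.075],0],[[0,0,0],[0,0,-0.087],0],[[0,0,0],[0,0,-0.092],0],[[0,0,0],[0,0,-0.092],0],[[0,0,0],[0,0,-0.092],0],[[0,0,0],[0,0,-0.092],0]]'
python3 - <<'E'
from h import *
delta([540,-108,236],np.pi/2-.181)
delta([616.8,-121.1,236],np.pi/2-.181)
for n in("top","scene"):
    W=cloud(capture(n));m=(W[...,2]>260)&(W[...,2]<285)&(abs(W[...,0]-446)<40)&(abs(W[...,1]+139)<40)
    W2=cloud(capture(n));b=(W[...,2]>125)&(W[...,2]<145)&(abs(W[...,0]-446)<60)&(abs(W[...,1]+139)<60)
    P=W[b];print(n,m.sum(),b.sum(),np.nanmedian(P,0) if len(P) else "",cv2.minAreaRect(P[:,:2].astype(np.float32)) if len(P)>5 else "")
c=capture("wrist");save(c,"wrist2.png")
E
```

```text
time: 4.35
tool_pos: [446.2, -138.8, 235.1]
tcp_rot: [-3.14, -0.0, 1.21]
contact_force: [-0.4, 0.2, -1.5]
grip_width: 13.7
finger_force: 30.0
t 4.35 tcp [ 446.2 -138.8  235.1] [-3.14 -0.    1.21] turn [-7.000e-02 -1.000e-02 -1.028e+01] shift [ 0.0619  0.0769 -0.001 ] w 13.650725024442373 F [-0.4  0.2 -1.5]
t 4.35 tcp [ 446.2 -138.8  235.1] [-3.14 -0.    1.21] turn [-7.000e-02 -1.000e-02 -1.028e+01] shift [ 0.0767  0.1534 -0.0011] w 13.650725024442373 F [-0.4  0.2 -1.5]
top 0 0  
scene 0 402 [ 457.4459509  -142.95054735  135.28575072] ((445.4142761230469, -139.8337860107422), (84.17697143554688, 66.70111846923828), 70.51976776123047)
```

View pics/wrist2.png

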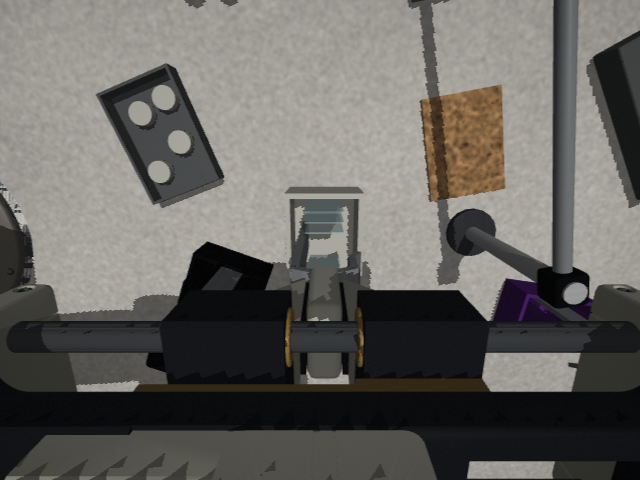

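The carrier is held upright: basket at (325,240), handle between the fingers at (323,320). The rail is visible from (565,0) to (560,290). Next I move it over the rail above the pad, high.

```bash
python3 -m handwheel '[[[0,0,-0.5],[0.003,0.006,-0.001],0],[[0,0,-2],[0.01,0.02,-0.001],0],[[0,0,-4],[0.02,0.04,-0.001],0],[[0,0,-6],[0.03,0.06,-0.001],0],[[0,0,-8],[0.04,0.08,-0.001],0],[[0,0,-9.5],[0.05,0.1,-0.001],0],[[0,0,-10.3],[0.06,0.12,-0.001],0],[[0,0,-10.3],[0.07,0.14,-0.001],0],[[0,0,-10.3],[0.075,0.15,-0.001],0],[[0,0,-10.3],[0.077,0.153,-0.001],0],[[0,0,-10.3],[0.077,0.153,-0.001],0],[[0,0,-10.3],[0.077,0.153,-0.001],0]]'
python3 - <<'E'
from h import *
delta([616.8,-121.1,183.6],np.pi/2-.181)
for n in("wrist","scene"):
    c=capture(n);save(c,n+"3.png");W=cloud(c);X,Y,Z=W[...,0],W[...,1],W[...,2]
    m=(Z>150)&(Z<176)&(X>600)&(X<700)&(Y>-60)&(Y<170)&(abs(X-637-.18*Y)<20)
    P=W[m];f=cv2.fitLine(P[:,:2].astype(np.float32),cv2.DIST_HUBER,0,.01,.01).ravel();f*=1
    print(n,len(P),f.round(3),"yaw",-np.arctan(f[0]/f[1]),"x at y=-121",f[2]+f[0]/f[1]*(-121.1-f[3]),"x at 86",f[2]+f[0]/f[1]*(86.5-f[3]),P[:,2].max(),np.median(P[:,2]))
E
```

```text
time: 5.8
tool_pos: [616.5, -120.9, 236.6]
tcp_rot: [-3.141, 0.0, 1.39]
contact_force: [0.7, 0.0, -2.4]
grip_width: 13.7
finger_force: 30.0
t 5.8 tcp [ 616.5 -120.9  236.6] [-3.141  0.     1.39 ] turn [-0.03  0.01  0.02] shift [-0.0001  0.0004  0.053 ] w 13.664273430484103 F [ 0.7  0.  -2.4]
wrist 3263 [ 1.80000e-01  9.84000e-01  6.37434e+02 -1.17890e+01] yaw -0.1808649 x at y=-121 617.4446 x at 86 655.407 172.97171288262788 169.9463581095975
scene 530 [1.83000e-01 9.83000e-01 6.52547e+02 5.39940e+01] yaw -0.18360826 x at y=-121 620.0322 x at 86 658.5835 174.80448826878603 169.5423274256945
```

View pics/wrist3.png

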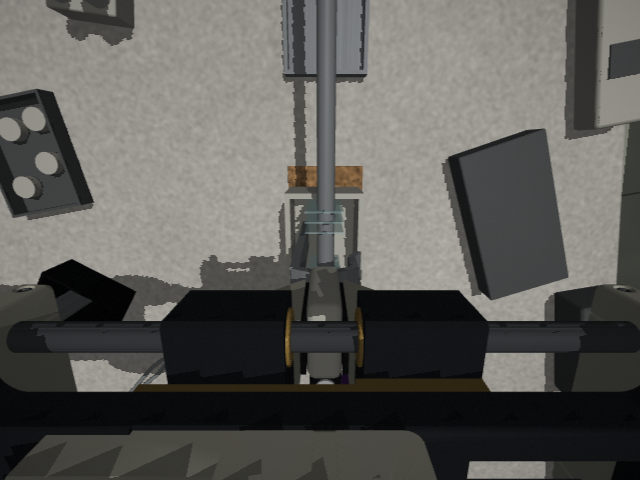

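View pics/scene3.png

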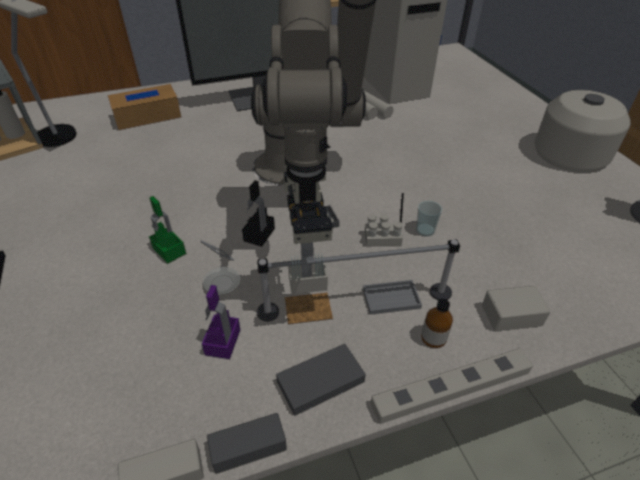

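In the wrist view the rail at (326,130) lines up with the hook and handle at (323,290). It is at x = 617.4, y = -121, and the TCP is at 616.5. I'll lower gently.

```bash
python3 -m handwheel '[[[0,0,0],[0,0.001,0.005],0],[[0,0,0],[0,0.001,0.011],0],[[0,0,0],[0,0.001,0.017],0],[[0,0,0],[0,0.001,0.023],0],[[0,0,0],[0,0.001,0.029],0],[[0,0,0],[0,0.001,0.034],0],[[0,0,0],[0,0.001,0.039],0],[[0,0,0],[0,0.001,0.043],0],[[0,0,0],[0,0.001,0.046],0],[[0,0,0],[0,0.001,0.048],0],[[0,0,0],[0,0.001,0.049],0],[[0,0,0],[0,0.001,0.049],0]]'
```

```text
time: 7.1
tool_pos: [617.9, -121.1, 187.7]
tcp_rot: [3.142, 0.0, 1.39]
contact_force: [0.4, 1.1, -2.2]
grip_width: 13.8
finger_force: 30.0
```

```bash
python3 -m handwheel '[[[0,0,0],[0,0,0.001],0],[[0,0,0],[0,0,0.002],0],[[0,0,0],[0,0,0.003],0],[[0,0,0],[0,0,0.0035],0],[[0,0,0],[0,0,0.0035],0]]'
```

```text
time: 7.6
tool_pos: [617.8, -121.1, 184.1]
tcp_rot: [-3.141, 0.0, 1.39]
contact_force: [0.4, -0.3, -2.5]
grip_width: 13.6
finger_force: 30.0
```

```bash
python3 -m handwheel '[[[0,0,0],[0,0,0.0005],0],[[0,0,0],[0,0,0.001],0],[[0,0,0],[0,0,0.001],0]]'; python3 -m handwheel '[[[0,0,0],[0,0,0.0005],0],[[0,0,0],[0,0,0.001],0],[[0,0,0],[0,0,0.001],0]]'
```

```text
time: 7.9
tool_pos: [618.0, -121.1, 183.8]
tcp_rot: [3.141, 0.0, 1.39]
contact_force: [-1.3, 0.3, 2.0]
grip_width: 13.8
finger_force: 30.0
time: 8.2
tool_pos: [618.0, -121.1, 183.7]
tcp_rot: [3.14, 0.0, 1.39]
contact_force: [-3.8, 0.7, 7.7]
grip_width: 13.9
finger_force: 30.0
```

Contact is at the expected height (183.7), so the carrier is hooked. I'll ease off the load slightly and slide in tool +x.

```bash
python3 -m handwheel '[[[0,0,0],[0,-0.0005,-0.001],0],[[0,0,0],[0.003,-0.0005,-0.001],0],[[0,0,0],[0.01,-0.0005,-0.001],0],[[0,0,0],[0.02,-0.0005,-0.001],0],[[0,0,0],[0.03,-0.0005,-0.001],0],[[0,0,0],[0.04,-0.0005,-0.001],0],[[0,0,0],[0.05,-0.0005,-0.001],0],[[0,0,0],[0.06,-0.0005,-0.001],0],[[0,0,0],[0.07,-0.0005,-0.001],0],[[0,0,0],[0.077,-0.0005,-0.001],0],[[0,0,0],[0.08,-0.0005,-0.001],0],[[0,0,0],[0.08,-0.0005,-0.001],0]]'
python3 -c "
from h import *
delta([655,87,183.7],np.pi/2-.181)"
```

```text
time: 9.4
tool_pos: [632.2, -40.9, 183.4]
tcp_rot: [3.141, -0.001, 1.391]
contact_force: [-1.6, -1.3, 4.7]
grip_width: 14.1
finger_force: 30.0
t 9.4 tcp [632.2 -40.9 183.4] [ 3.141e+00 -1.000e-03  1.391e+00] turn [ 0.05 -0.04  0.07] shift [ 0.1299 -0.0004 -0.0002] w 14.070756709238369 F [-1.6 -1.3  4.7]
```

```bash
python3 -m handwheel '[[[0,0,0],[0.003,-0.0003,-0.0003],0],[[0,0,0],[0.012,-0.0003,-0.0003],0],[[0,0,0],[0.022,-0.0003,-0.0003],0],[[0,0,0],[0.034,-0.0003,-0.0003],0],[[0,0,0],[0.046,-0.0003,-0.0003],0],[[0,0,0],[0.058,-0.0003,-0.0003],0],[[0,0,0],[0.07,-0.0003,-0.0003],0],[[0,0,0],[0.082,-0.0003,-0.0003],0],[[0,0,0],[0.092,-0.0003,-0.0003],0],[[0,0,0],[0.098,-0.0003,-0.0003],0],[[0,0,0],[0.1,-0.0003,-0.0003],0],[[0,0,0],[0.1,-0.0003,-0.0003],0]]'
python3 - <<'E'
from h import *
delta([655,87,183.7],np.pi/2-.181)
d=np.array([.18,.984]);T=get_obs()["tool_pos"][:2]
for n in("wrist","scene","top"):
    c=capture(n);W=cloud(c);Z=W[...,2];A=(W[...,:2]-[655,87])@d;B=(W[...,:2]-[655,87])@[.984,-.18]
    for s in(-1,1):
        m=(Z>9)&(Z<22)&(abs(B)<46)&(A*s>50)&(A*s<80)
        print(n,s,m.sum(),np.percentile(A[m],[1,50,99]).round(1) if m.sum() else "")
    if n=="scene": save(c,"scene4.png")
    if n=="scene":
        m=(Z>40)&(Z<100)&(abs(B)<46)&(abs(A)<90);P=W[m];r=cv2.minAreaRect(P[:,:2].astype(np.float32));print("basket",r,np.percentile(A[m],[1,99]),np.percentile(Z[m],[1,99]))
E
```

```text
time: 10.6
tool_pos: [649.7, 56.9, 183.7]
tcp_rot: [3.141, -0.001, 1.391]
contact_force: [3.2, -2.1, 3.6]
grip_width: 13.8
finger_force: 30.0
t 10.6 tcp [649.7  56.9 183.7] [ 3.141e+00 -1.000e-03  1.391e+00] turn [ 0.04 -0.04  0.05] shift [ 0.0306 -0.0002  0.    ] w 13.84705503176161 F [ 3.2 -2.1  3.6]
wrist -1 121 [-66.  -57.9 -50. ]
wrist 1 465 [50.2 61.3 64. ]
scene -1 48 [-67.2 -63.4 -50.1]
scene 1 92 [50.4 60.  63.9]
basket ((650.0515747070312, 55.165313720703125), (85.24246978759766, 65.62849426269531), 80.30902099609375) [-74.26058056   9.4853522 ] [41.99993468 99.17410827]
top -1 0 
top 1 59 [52.1 62.3 65.5]
```

```bash
python3 -c "
import cv2;i=cv2.imread('pics/scene4.png')[140:340,250:520];cv2.imwrite('pics/scene4c.png',cv2.resize(i,None,fx=2.9,fy=2.9,interpolation=2))"
```

```text
(no output)
```

View pics/scene4c.png

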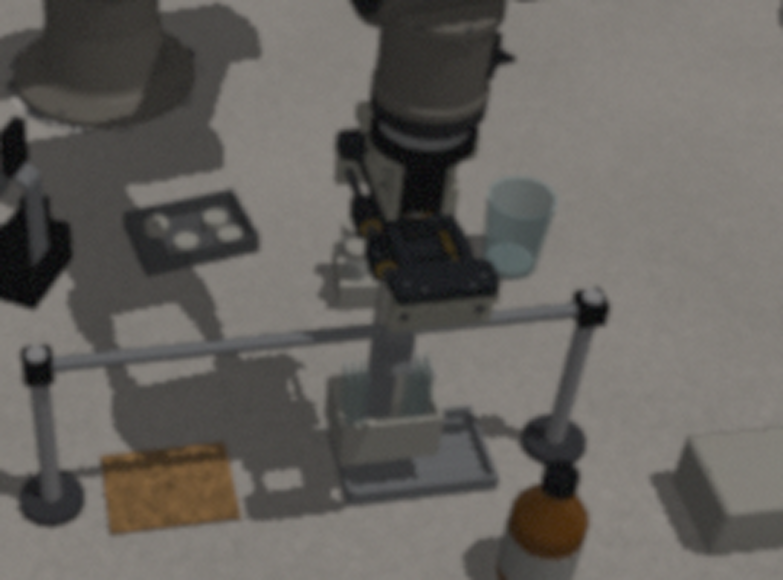

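The carrier hangs upright on the rail, with the basket at crop (385,415) and the tray at (415,455). About 30 mm remains to slide. Then I release.

```bash
python3 -m handwheel '[[[0,0,0],[0.003,0,0],0],[[0,0,0],[0.01,0.0005,0],0],[[0,0,0],[0.018,0.0005,0],0],[[0,0,0],[0.025,0.0005,0],0],[[0,0,0],[0.029,0.0005,0],0],[[0,0,0],[0.03,0.0005,0],0],[[0,0,0],[0.03,0.0005,0],0],[[0,0,0],[0.03,0.0005,0],0]]'
```

```text
time: 11.55
tool_pos: [655.3, 85.0, 183.5]
tcp_rot: [-3.142, 0.001, 1.39]
contact_force: [3.0, -3.3, 4.4]
grip_width: 13.6
finger_force: 30.0
```

```bash
python3 -m handwheel '[[[0,0,0],[0,0,0],0.3],[[0,0,0],[0,0,0],0.5],[[0,0,0],[0,0,0],0.6],[[0,0,0],[0,0,0],0.6],[[0,0,0],[0,0,0],0.6],[[0,0,0],[0,0,0],0.6],[[0,0,0],[0,0,0],0.6],[[0,0,0],[0,0,0],0.6]]'; python3 -m handwheel '[[[0,0,0],[0,0,-0.005],0.6],[[0,0,0],[0,0,-0.02],0.6],[[0,0,0],[0,0,-0.04],0.6],[[0,0,0],[0,0,-0.07],0.6],[[0,0,0],[0,0,-0.1],0.6],[[0,0,0],[0,0,-0.12],0.6],[[0,0,0],[0,0,-0.12],0.6],[[0,0,0],[0,0,-0.12],0.6]]'
python3 - <<'E'
from h import *
delta([655,87,300],np.pi/2-.181)
d=np.array([.18,.984])
for n in("wrist","scene","top"):
    c=capture(n);W=cloud(c);Z=W[...,2];A=(W[...,:2]-[655,87])@d;B=(W[...,:2]-[655,87])@[.984,-.18]
    m=(Z>212)&(Z<232)&(abs(B)<35)&(abs(A)<40);P=W[m]
    if len(P)>5: print(n,cv2.minAreaRect(P[:,:2].astype(np.float32)),"A,B",np.percentile(A[m],[2,98]).mean(),np.percentile(B[m],[2,98]).mean(),np.median(P[:,2]))
    if n=="scene": cv2.imwrite("pics/fin.png",cv2.resize(c["image"][140:360,200:520,::-1],None,fx=2.4,fy=2.4,interpolation=2))
E
```

```text
time: 12.35
tool_pos: [655.3, 85.5, 183.5]
tcp_rot: [3.142, 0.0, 1.39]
contact_force: [0.4, 0.7, -1.1]
grip_width: 55.0
finger_force: 0.0
time: 13.15
tool_pos: [655.2, 85.6, 303.1]
tcp_rot: [-3.142, 0.0, 1.39]
contact_force: [-0.8, 0.4, -0.4]
grip_width: 55.0
finger_force: 0.0
t 13.15 tcp [655.2  85.6 303.1] [-3.142  0.     1.39 ] turn [-0.    0.01  0.02] shift [ 0.0014 -0.0004  0.0031] w 55.00388357581189 F [-0.8  0.4 -0.4]
wrist ((654.847412109375, 84.78388977050781), (33.56117630004883, 13.53057861328125), 79.709716796875) A,B -1.7619572544847664 0.2630278359672866 222.30136095008697
scene ((655.05224609375, 82.72853088378906), (33.0906867980957, 17.34415626525879), 82.72589874267578) A,B -4.492315953788653 0.9138720911629719 222.0350340255644
```

View pics/fin.png

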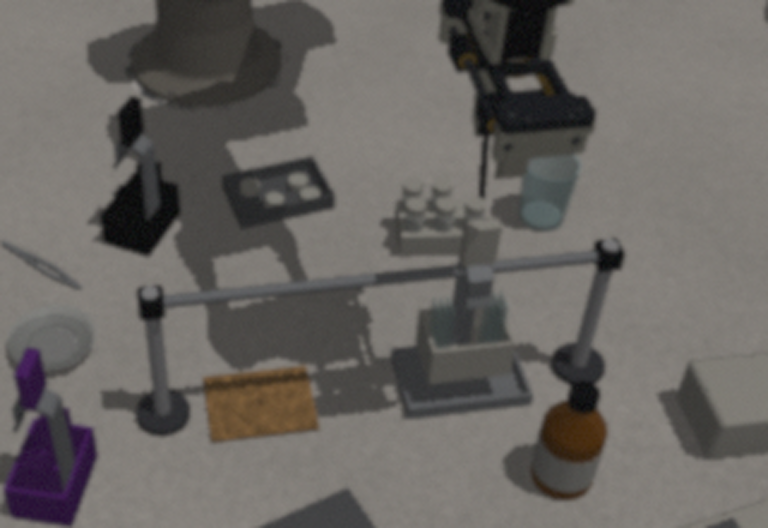

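The carrier hangs free and upright at (465,330), centred over the tray at (465,375). The gripper is clear, the bystanders are in place, and the handle is within about 2 mm of the tray's centre. I'll let it settle and hand in.

```bash
python3 -m handwheel '[[[0,0,0],[0,0,0],0.6],[[0,0,0],[0,0,0],0.6],[[0,0,0],[0,0,0],0.6],[[0,0,0],[0,0,0],0.6],[[0,0,0],[0,0,0],0.6],[[0,0,0],[0,0,0],0.6],[[0,0,0],[0,0,0],0.6],[[0,0,0],[0,0,0],0.6]]' && python3 -c "
from plant import close_job
print(close_job())"
```

```text
time: 14.1
tool_pos: [655.3, 85.6, 303.5]
tcp_rot: [3.142, 0.0, 1.39]
contact_force: [0.2, 0.0, -0.3]
grip_width: 55.1
finger_force: 0.0
the job is handed in; nothing more can be done
None
```

I hooked the carrier over the rail above the cork pad, slid it along and left it hanging free and upright, about 2 mm from the tray's centre by the wrist camera (4.5 mm by the scene camera); the bystanders look undisturbed, and I handed the job in at 14.1 s, with no verdict returned.

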